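Comb hex spacer rods into a grooved kitting tray

ROBOT

A 6-joint arm with a two-finger parallel gripper is mounted at the origin on the work surface; the furniture and walls round the work are solid. World frame = base frame: x ahead of the robot, y to its left, z up, the work surface at z = 0. Lengths are in m, angles in rad, forces in N, time in s.
With the tool pointing down it reaches from about 0.35 to 0.85 m from the base axis. Payload 8.1 kg.
Tool frame: the origin (TCP) lies at the very end of the fingers, on their centre line; the grasp point (between the pads) lies 19 mm behind it (robot.pinch_z is the distance from the TCP to the grasp point, in m); y points along the fingers, x is the direction in which the jaws open and shut, and the axes are right-handed (so a half turn about y gives the same grasp; the last joint's range is limited). The gripper opens to 93 mm and grips with 3 to 60 N. Pads are 15 mm wide; open, the fingers measure 128 mm over their backs; the gripper's body (75 mm by 188 mm) begins 65 mm behind the grasp point.
Start: joints at [1.052, 0.13, 1.488, -0, 1.523, -0.085], TCP at [0.252, 0.544, 0.219] pointing down, gripper open.
Joint ranges: [-2.96, 2.96], [-0.89, 2.26], [0.02, 2.5], [-1.34, 4.48], [0, 2.73], [-2.66, 2.66]. Speed limits (rad/s): [2.39, 2.39, 2.79, 3.14, 3.14, 3.14].

INTERFACE

Orientations are given as a rotation vector (axis times angle).
In Python, from plant import robot gives the robot as it stands.
- The arm moves only by the shell command python3 -m inch 'ROWS' [FORCE]. ROWS is JSON, a list of rows, each a list of 5 numbers: the closure, from -1 (fully open) to 1 (shut), then the shift along the world's x, y, z in m, then the turn about the world's z in rad. A call has 1 to 8 rows; each row is the pose to reach, as a shift and turn from the pose measured when the call began; what a row does not reach only later rows make up. A row lasts 1/8 s, in which the tool goes at most 62.5 mm and 10.7 degrees, less where a joint would pass 70% of its speed; a pose out of reach is approached as far as the arm can. A call with a gripper value outside its range is refused whole. The fingers move at their own pace and stop on an object; FORCE is the grip in N (left out, the last holds). Time passes only in rows, so rows that repeat a pose let the fingers close. It gives the time, the measured TCP pose, the force and the opening at its end, in the units of the state.
- robot.read_state(): the state, without advancing time (a new reading comes with each control period).
- robot.read_camera(name): name is "scene" or "top" or "wrist"; returns a dict with "color" (480x640x3 uint8, red, green, blue), "mtx" (3x3 intrinsics, pixels), "R" (3x3) and "t" (3): a world point X has camera coordinates R X + t; the wrist camera has in their place "hand_eye" (4x4, takes a point from camera to tool coordinates, whose origin is the TCP and whose axes are the tool frame's). Camera axes: x right, y down, z forward; pixel columns grow to the right and rows downward; lengths in m; the calibration is good to about 2 mm. A picture is of the moment at which its call begins: read the wrist's pose just before it. There is no depth.
- robot.close_job(): hands the job in, once; it reports no verdict.
The state is a dict: "t": time; "q": joint angles; "dq": joint speeds; "joint_torque": joint torques, N m; "tool_pos": TCP position; "orientation": TCP orientation; "force": force on the tool from outside, world axes, zero at the start; "wrist_torque": the same for the moment, N m; "opening": finger opening in m.
Only numpy, scipy, OpenCV 4.12 (cv2) and the standard library are available. Lean on these libraries where they do the work, as an engineer would, in place of code of your own. Each camera call takes 0.05 s, during which the arm holds its last target. There are 200 camera calls.

TASK

Take the comb rake from its stand and comb the three hex rods that lie askew on the grooved tray, so that each one drops flat into a groove, parallel to the grooves: lower the tines between the rods over the middle of the tray and comb out towards one end, then the other. Only the rake may touch the rods, not the gripper. Then hang the rake back on its stand, handle up, as it hung before, and let go.

Things in the scene. Friction and masses are not known exactly. Their poses are not given: they have to be found in the camera images.
- tray: Grey tray fixed to the bench, 138 (x) by 190 (y), walls 32 mm high, a lip outside each end. Origin: centre of its underside. Nine grooves 13 mm wide run along x between the end walls (inner faces x = +-65), centre lines at y = 0, +-20, +-40, +-60, +-80 mm, floors at z = 18. Between them eight rounded crests at y = +-10, +-30, +-50, +-70, tops at z = 26 mm.
- rake: Comb rake, 0.14 to 0.24 kg, symmetric: bar 12 (x) by 200 (y), z = 24 to 36 mm; eight 4 mm tines down from it at y = +-10, +-30, +-50, +-70, tips at z = 0; black handle block on top, 16 (x) by 30 (y), z = 36 to 96 mm. Origin: middle of the row of tine tips; y along the bar, z up. With tips 2 to 3 mm above the crests it moves rods on the crests and passes over rods in grooves.
- stand: Grey rake stand fixed to the bench: base block 56 (x) by 220 (y) by 17 mm, two forks at y = +-91 mm, 14 mm thick, with open notches: floor at z = 44, 17 mm wide, flaring to about 28 mm at the top (z = 62). Origin: centre of its underside. The rake hangs with its bar along y, its underside on the notch floors: then the rake's origin is 20 mm above the stand's origin, at the same x and y.
- rod_0: One of three identical steel hex spacer rods, 7 mm across flats, 90 mm long, 30 g. Origin: its centre; x along it. At the start it lies askew on the tray's crests, centre within 3 mm of mid-tray in x and over a groove (y about -60, 0 or 60), its x turned 0.3 to 0.42 rad either way from the tray's, centre 29.5 mm above the tray's underside; 21.5 to 22 mm when down in a groove.
- rod_1: One of three identical steel hex spacer rods, 7 mm across flats, 90 mm long, 30 g. Origin: its centre; x along it. At the start it lies askew on the tray's crests, centre within 3 mm of mid-tray in x and over a groove (y about -60, 0 or 60), its x turned 0.3 to 0.42 rad either way from the tray's, centre 29.5 mm above the tray's underside; 21.5 to 22 mm when down in a groove.
- rod_2: One of three identical steel hex spacer rods, 7 mm across flats, 90 mm long, 30 g. Origin: its centre; x along it. At the start it lies askew on the tray's crests, centre within 3 mm of mid-tray in x and over a groove (y about -60, 0 or 60), its x turned 0.3 to 0.42 rad either way from the tray's, centre 29.5 mm above the tray's underside; 21.5 to 22 mm when down in a groove.

How it is judged:
By the outcome, as a careful person would: the job done as asked, in the order asked, and still so for the second after the job is handed in, with the robot touching nothing.
It also fails if it takes over 58 s, if anything falls off the work surface, if the arm or the gripper's body presses on something with over 40 N, if the wrist force passes 120 N, or if a joint passes its speed limit or range.

## Working session

There is one attempt and no reset: what is moved stays moved. The work goes in short steps, Python scripts to look and compute and a shell command to move; the robot and the scene stay as the last step left them, time stands still between calls to the robot, and variables do not carry over. Pictures are saved under pics/ and viewed, about 8 in all and at most 12, crops included, and the job is handed in when it is done.

```bash
mkdir -p pics; ls; python3 - <<'E'
from plant import robot
import cv2,numpy as np
s=robot.read_state();print(s)
for n in("scene","top"):
    c=robot.read_camera(n);cv2.imwrite(f"pics/{n}0.png",c["color"][:,:,::-1]);np.savez(f"pics/{n}0.npz",**c);print(n,c["mtx"],c["R"],c["t"])
E
```

```text
pics
{'t': 0.0, 'q': array([ 1.05158807e+00,  1.31161655e-01,  1.48924797e+00, -1.46019086e-05,
        1.52301035e+00, -8.53996908e-02]), 'dq': array([ 0.0015141 , -0.00112299,  0.00042053,  0.00068317, -0.00116452,
       -0.00026167]), 'joint_torque': array([ 1.60411523e-04, -5.59850192e+01, -4.91762495e+01,  7.69660366e-02,
        3.51261639e-02, -1.79654035e-04]), 'tool_pos': array([0.25190226, 0.54393995, 0.21760435]), 'orientation': array([-1.38462711, -0.88278857,  0.88543489]), 'force': array([-0.52591688, -0.07914128, -0.01700031]), 'wrist_torque': array([-0.03759723,  0.05757513, -0.02269785]), 'opening': 0.09292375050107866}
scene [[617.87534462   0.         319.54523502]
 [  0.         617.87534462 239.78224551]
 [  0.           0.           1.        ]] [[-0.53160843 -0.84670456  0.02199681]
 [-0.40946318  0.23417632 -0.88176037]
 [ 0.7414394  -0.47775813 -0.47118445]] [0.27541584 0.29220406 0.46312384]
top [[542.90319446   0.         321.3655227 ]
 [  0.         542.90319446 233.27038916]
 [  0.           0.           1.        ]] [[ 0.02514502 -0.99951545  0.01834628]
 [-0.98382338 -0.02799801 -0.17693972]
 [ 0.17736765 -0.01360034 -0.98405068]] [-0.05172926  0.54952167  0.82079931]
```

View pics/top0.png

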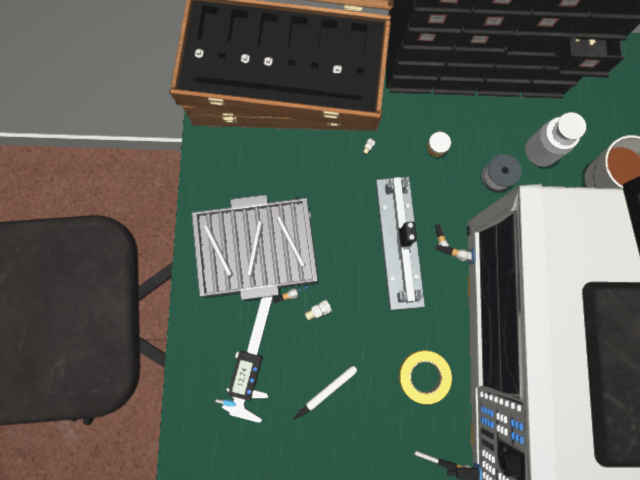

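View pics/scene0.png

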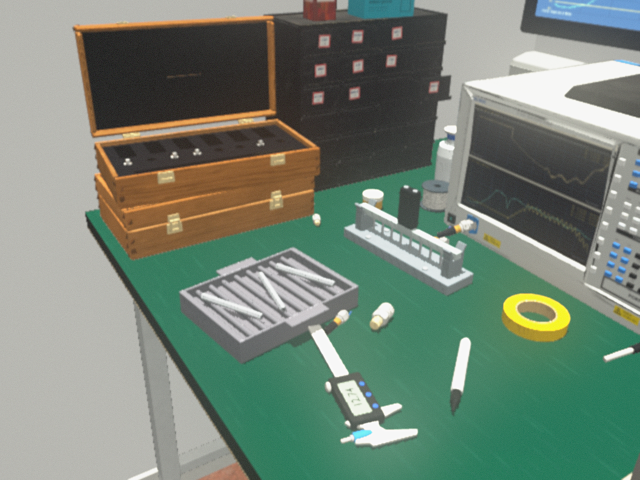

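The top view shows the tray at about (193–317, 197–297) with three askew rods. The stand is at (377–424, 178–310), with the black handle near (407, 233). I'll zoom in for the corners.

```bash
python3 - <<'E'
import cv2,numpy as np
im=cv2.imread("pics/top0.png")[165:325,180:440]
cv2.imwrite("pics/crop0.png",cv2.resize(im,None,fx=3,fy=3,interpolation=cv2.INTER_CUBIC))
full=cv2.imread("pics/top0.png");h=cv2.cvtColor(full,cv2.COLOR_BGR2HSV)
m=((h[...,1]<60)&(h[...,2]>60)).astype(np.uint8)
m=cv2.morphologyEx(m,cv2.MORPH_CLOSE,np.ones((5,5)))
for c in cv2.findContours(m,cv2.RETR_EXTERNAL,cv2.CHAIN_APPROX_SIMPLE)[0]:
    if 2000<cv2.contourArea(c)<30000: print(cv2.boundingRect(c),cv2.minAreaRect(c),cv2.approxPolyDP(c,5,True).reshape(-1,2).tolist())
E
```

```text
(191, 195, 127, 228) ((260.3336486816406, 308.3643798828125), (226.03759765625, 119.70465850830078), 84.19327545166016) [[306, 198], [234, 198], [227, 208], [191, 213], [199, 295], [239, 292], [241, 299], [259, 299], [247, 352], [235, 353], [226, 388], [233, 405], [214, 401], [232, 416], [261, 421], [244, 401], [268, 397], [252, 388], [272, 297], [294, 298], [297, 284], [317, 281]]
(376, 177, 49, 134) ((399.7255859375, 243.03048706054688), (132.517822265625, 35.44852066040039), 83.6598129272461) [[408, 177], [376, 180], [391, 310], [424, 306]]
(525, 112, 62, 55) ((555.7500610351562, 138.7500457763672), (37.47665786743164, 67.88224792480469), 45.0) [[584, 119], [574, 112], [551, 119], [527, 141], [527, 157], [550, 165], [578, 142]]
(0, 0, 189, 151) ((94.0, 75.0), (150.0, 188.0), 90.0) [[0, 0], [0, 144], [180, 150], [182, 120], [188, 117], [169, 89], [185, 0]]
```

View pics/crop0.png

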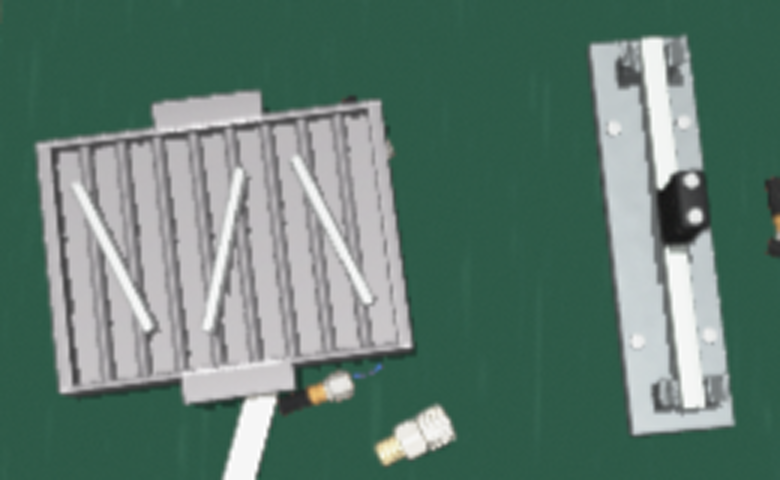

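```bash
cat > h.py <<'E'
import numpy as np,cv2
def ray(c,uv,z):
    d=c["R"].T@np.linalg.inv(c["mtx"])@[uv[0],uv[1],1]; C=-c["R"].T@c["t"]
    return C+d*(z-C[2])/d[2]
def fit(model,P):  # rigid 2D: returns x,y,yaw
    m=np.array(model,float);p=np.array(P)[:,:2];mc=m.mean(0);pc=p.mean(0);a=m-mc;b=p-pc
    th=np.arctan2((a[:,0]*b[:,1]-a[:,1]*b[:,0]).sum(),(a*b).sum())
    c,s=np.cos(th),np.sin(th);R=np.array([[c,-s],[s,c]]);t=pc-R@mc
    return t,th,np.abs(b-a@R.T).max(1)
E
python3 - <<'E'
from h import *
c=dict(np.load("pics/top0.npz"));print("cam",-c["R"].T@c["t"])
f=lambda q,z:[ray(c,((u+.5)/3-.5+180,(v+.5)/3-.5+165),z) for u,v in q]
T=f([(38,143),(380,100),(411,348),(63,392)],.032)
S=f([(590,44),(687,37),(733,425),(632,434)],.017)
for n,P in(("tray",T),("stand",S)):
    P=np.array(P);print(n,P[:,:2].round(4).tolist(),np.linalg.norm(P-np.roll(P,-1,0),axis=1).round(4))
print(fit([(.069,.095),(.069,-.095),(-.069,-.095),(-.069,.095)],T))
print(fit([(.028,.11),(.028,-.11),(-.028,-.11),(-.028,.11)],S), "img-top is +x; so stand y axis may be along world x")
# stand long side is along world x: model y -> image top
print(fit([(-.028,.11),(.028,.11),(.028,-.11),(-.028,-.11)],S))
B=np.array(f([(652,38),(693,408)],.056));print("bar",B.round(4),np.linalg.norm(B[0]-B[1]),B.mean(0))
H=f([(686,197)],.116);print("handle top",H)
c2=dict(np.load("pics/scene0.npz"))
R=[((75,185),(150,329)),((239,172),(208,328)),((297,160),(368,300))]
for a,b in R:
    p=np.array(f([a,b],.0315));d=p[1]-p[0];print("rod",p.mean(0).round(4),np.linalg.norm(d).round(4),np.arctan2(d[1],d[0]).round(3))
E
```

```text
cam [ 0.39634976 -0.02515553  0.90588937]
tray [[0.5827, 0.1752], [0.6124, -0.0109], [0.4761, -0.0316], [0.4478, 0.1529]] [0.1884 0.1379 0.1867 0.1368]
stand [[0.6522, -0.1284], [0.658, -0.1834], [0.4404, -0.2078], [0.4341, -0.1528]] [0.0554 0.219  0.0553 0.2195]
(array([0.52975254, 0.07138819]), np.float64(0.15615514710732753), array([0.00077426, 0.00084322, 0.0015678 , 0.00163675]))
(array([ 0.54615743, -0.16808129]), np.float64(0.11020408380100083), array([0.09031905, 0.0909075 , 0.09007321, 0.09093823])) img-top is +x; so stand y axis may be along world x
(array([ 0.54615743, -0.16808129]), np.float64(-1.4596082076242416), array([0.00033075, 0.00059731, 0.00040847, 0.00035146]))
bar [[ 0.6454 -0.1575  0.056 ]
 [ 0.4467 -0.1789  0.056 ]] 0.1998663600366727 [ 0.54601304 -0.16820213  0.056     ]
handle top [array([ 0.54682254, -0.16502572,  0.116     ])]
rod [0.5213 0.1312 0.0315] 0.0896 -2.615
rod [0.5269 0.0713 0.0315] 0.0868 2.994
rod [0.5394 0.0129 0.0315] 0.0865 -2.644
```

```bash
python3 - <<'E'
from h import *
from plant import robot
from scipy.spatial.transform import Rotation as Ro
s=robot.read_state();R=Ro.from_rotvec(s["orientation"]).as_matrix();print(R.round(3),"jaw yaw",np.arctan2(R[1,0],R[0,0]))
c=dict(np.load("pics/top0.npz"))
print("scope base",[ray(c,p,0).round(3) for p in((469,230),(474,390))])
for z in(.15,.2,.25):print("scope top",z,ray(c,(523,188),z).round(3))
print("box front base",[ray(c,p,0).round(3) for p in((190,127),(380,130))],"top",[ray(c,p,.1).round(3) for p in((175,93),(382,112))])
w=robot.read_camera("wrist");cv2.imwrite("pics/w0.png",w["color"][:,:,::-1]);print(w["hand_eye"].round(3))
E
```

```text
[[ 0.42  -0.001 -0.907]
 [ 0.907 -0.001  0.42 ]
 [-0.002 -1.     0.   ]] jaw yaw 1.1369664416963328
scope base [array([ 0.572, -0.289,  0.   ]), array([ 0.309, -0.291,  0.   ])]
scope top 0.15 [ 0.607 -0.326  0.15 ]
scope top 0.2 [ 0.593 -0.306  0.2  ]
scope top 0.25 [ 0.579 -0.286  0.25 ]
box front base [array([0.742, 0.197, 0.   ]), array([ 0.747, -0.136,  0.   ])] top [array([0.759, 0.2  , 0.1  ]), array([ 0.738, -0.127,  0.1  ])]
[[ 1.     0.    -0.     0.001]
 [ 0.    -0.263  0.965 -0.167]
 [ 0.    -0.965 -0.263  0.072]
 [ 0.     0.     0.     1.   ]]
```

The scope face (y ≈ -0.289) and the box (x ≈ 0.74) both leave enough clearance, so I'll move above the handle.

```bash
python3 -m inch '[[-1,0.294,-0.712,0,0.545],[-1,0.294,-0.712,0,0.545],[-1,0.294,-0.712,0,0.545],[-1,0.294,-0.712,0,0.545],[-1,0.294,-0.712,0,0.545],[-1,0.294,-0.712,0,0.545],[-1,0.294,-0.712,0,0.545],[-1,0.294,-0.712,0,0.545]]'
python3 -m inch '[[-1,0.15,-0.36,0,0.2],[-1,0.15,-0.36,0,0.2]]' >/dev/null 2>&1 <<< "" ; python3 - <<'E'
from plant import robot
from scipy.spatial.transform import Rotation as Ro
import numpy as np
s=robot.read_state();R=Ro.from_rotvec(s["orientation"]).as_matrix();print(s["t"],s["tool_pos"],np.arctan2(R[1,0],R[0,0]),s["q"])
E
```

```text
t: 1.15
tool_pos: [0.4409, 0.0861, 0.2182]
orientation: [-1.156, -1.29, 1.291]
force: [1.1, 1.0, 0.1]
opening: 0.0928
1.4 [ 0.48604106 -0.02128002  0.21824584] 1.8853893798138377 [-1.48700874e-01 -1.82254729e-01  1.79614634e+00 -6.27218578e-04
  1.52638678e+00 -2.03406333e+00]
```

```bash
cat >> h.py <<'E'
from scipy.spatial.transform import Rotation as Ro
def pose(s):
    R=Ro.from_rotvec(s["orientation"]).as_matrix();return R,np.array(s["tool_pos"]),np.arctan2(R[1,0],R[0,0])
def wcam(robot,name):
    s=robot.read_state();R,p,y=pose(s);w=robot.read_camera("wrist");cv2.imwrite(f"pics/{name}.png",w["color"][:,:,::-1])
    T=np.eye(4);T[:3,:3]=R;T[:3,3]=p;E=np.linalg.inv(T@w["hand_eye"]);c=dict(mtx=w["mtx"],R=E[:3,:3],t=E[:3,3]);np.savez(f"pics/{name}.npz",**c)
    print(s["t"],p,y,s["force"],s["opening"]);return c
E
python3 -m inch '[[-1,0.060,-0.147,0,-0.203],[-1,0.060,-0.147,0,-0.203],[-1,0.060,-0.147,0,-0.203],[-1,0.060,-0.147,0,-0.203],[-1,0.060,-0.147,0,-0.203]]'
python3 - <<'E'
from h import *
from plant import robot
c=wcam(robot,"w1")
for n,P in (("handle_top",(.546,-.168,.116)),("tcp target",(.546,-.168,.065))):
    q=c["R"]@np.array(P)+c["t"];q=c["mtx"]@q;print(n,q[:2]/q[2])
E
```

```text
t: 2.02
tool_pos: [0.5457, -0.1677, 0.2178]
orientation: [-1.155, -1.291, 1.291]
force: [-0.1, 0.3, 0.2]
opening: 0.0929
2.025 [ 0.54567782 -0.16771216  0.21778753] 1.6822155498975802 [-0.07824612  0.31768972  0.23493899] 0.09292835085505184
handle_top [315.77248519 244.39931716]
tcp target [316.00033133 229.63212185]
```

View pics/w1.png

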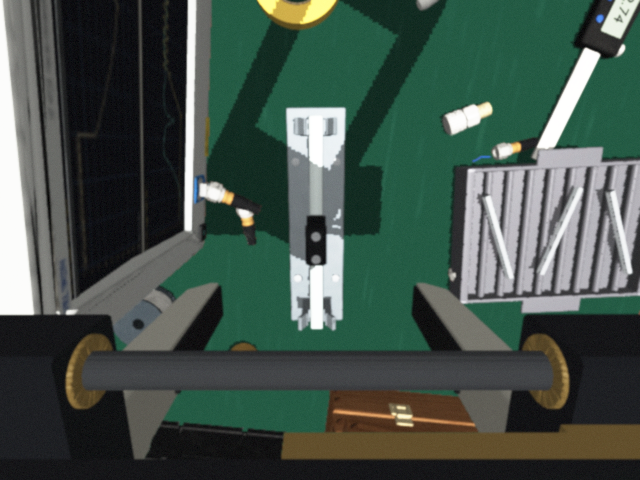

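The handle shows at (316, 238), against a predicted (316, 244), and the bar lines up with the tool. I'll descend and grip.

```bash
python3 -m inch '[[-1,0,-0.0003,-0.06,0],[-1,0,-0.0003,-0.1,0],[-1,0,-0.0003,-0.152,0],[-1,0,-0.0003,-0.152,0]]'
python3 -m inch '[[1,0,0,0,0],[1,0,0,0,0],[1,0,0,0,0],[1,0,0,0,0],[1,0,0,0,0],[1,0,0,0,0]]' 50
```

```text
t: 2.58
tool_pos: [0.5418, -0.1647, 0.0616]
orientation: [-1.145, -1.288, 1.294]
force: [-1.1, 1.1, -0.3]
opening: 0.093
t: 3.32
tool_pos: [0.5418, -0.1647, 0.0617]
orientation: [-1.145, -1.288, 1.293]
force: [-0.3, 0.1, -0.4]
opening: 0.0377
```

```bash
python3 -c "
from h import *
from plant import robot
s=robot.read_state();print(s['t'],pose(s)[1:],s['q'],s['dq'],s['opening'])"
```

```text
3.325 (array([ 0.54179372, -0.16474849,  0.06172171]), np.float64(1.6845631337117273)) [-3.85670871e-01  1.79163861e-01  1.73063792e+00 -9.71798763e-05
  1.24032882e+00 -2.07021719e+00] [-2.02746002e-03  1.81727450e-03  9.03097253e-05 -6.41683763e-05
 -8.22236421e-04  6.36803752e-04] 0.03767179990906989
```

```bash
python3 -m inch '[[0.2,0.004,-0.0033,0.004,-0.0025],[0.2,0.004,-0.0033,0.004,-0.0025],[0.2,0.004,-0.0033,0.004,-0.0025]]'
python3 -c "
from h import *
from plant import robot
s=robot.read_state();print(s['t'],*pose(s),s['q'],s['opening'])"
```

```text
t: 3.7
tool_pos: [0.5459, -0.1682, 0.0657]
orientation: [-1.146, -1.286, 1.292]
force: [0.0, 0.3, 0.4]
opening: 0.0371
3.7 [[-0.11089666 -0.00793972 -0.99380023]
 [ 0.99382383  0.00315388 -0.11092449]
 [ 0.00401503 -0.99996351  0.00754093]] [ 0.54586103 -0.16815181  0.06570927] 1.6819224552472893 [-3.88525975e-01  1.86767301e-01  1.71408283e+00 -9.37526766e-05
  1.24928536e+00 -2.07043356e+00] 0.037114972170582704
```

```bash
python3 -m inch '[[1,0,0,0,0],[1,0,0,0,0],[1,0,0,0,0],[1,0,0,0,0],[1,0,0,0,0],[1,0,0,0,0]]' 50
```

```text
t: 4.45
tool_pos: [0.5458, -0.1681, 0.0657]
orientation: [-1.146, -1.286, 1.292]
force: [0.0, -0.2, -1.7]
opening: 0.0157
```

```bash
python3 -m inch '[[1,0,0,0.03,0],[1,0,0,0.08,0],[1,0,0,0.13,0],[1,0,0,0.13,0]]'
python3 -m inch '[[1,-0.016,0.12,0,0],[1,-0.016,0.239,0,-0.2],[1,-0.016,0.239,0,-1.526],[1,-0.016,0.239,0,-1.526],[1,-0.016,0.239,0,-1.526],[1,-0.016,0.239,0,-1.526],[1,-0.016,0.239,0,-1.526],[1,-0.016,0.239,0,-1.526]]'
python3 -m inch '[[1,0,0,0,-0.3],[1,0,0,0,-0.3],[1,0,0,0,-0.3]]'
python3 -c "
from h import *
from plant import robot
wcam(robot,'w2')
c=robot.read_camera('scene');cv2.imwrite('pics/s2.png',c['color'][:,:,::-1]);np.savez('pics/s2.npz',**c)
R,p,y=pose(robot.read_state());print(R.round(4))"
```

```text
t: 4.95
tool_pos: [0.5486, -0.1693, 0.2012]
orientation: [-1.155, -1.291, 1.291]
force: [0.0, -0.1, -1.1]
opening: 0.0158
t: 5.95
tool_pos: [0.5317, 0.0698, 0.1994]
orientation: [-1.546, -0.322, 0.327]
force: [0.2, -0.1, -1.8]
opening: 0.0157
t: 6.32
tool_pos: [0.5309, 0.0698, 0.1977]
orientation: [-1.568, -0.086, 0.094]
force: [-0.3, -0.2, -1.6]
opening: 0.0158
6.325 [0.53092283 0.06983199 0.19773622] 0.11420537400209588 [-0.34419194 -0.21870896 -1.55374713] 0.015758664877278172
[[ 9.932e-01 -4.300e-03 -1.161e-01]
 [ 1.161e-01  2.000e-04  9.932e-01]
 [-4.300e-03 -1.000e+00  7.000e-04]]
```

View pics/s2.png

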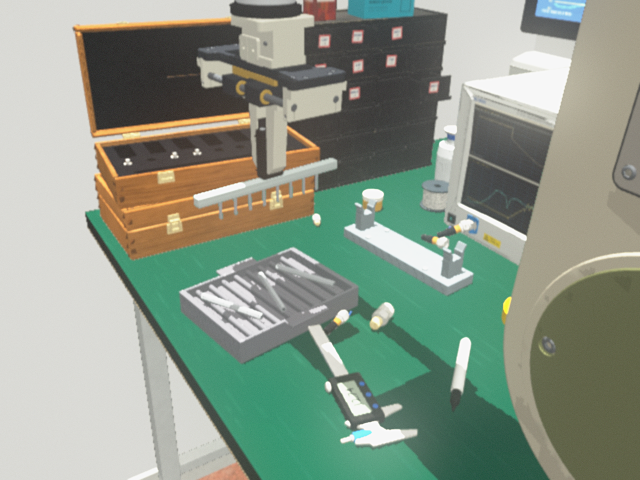

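View pics/w2.png

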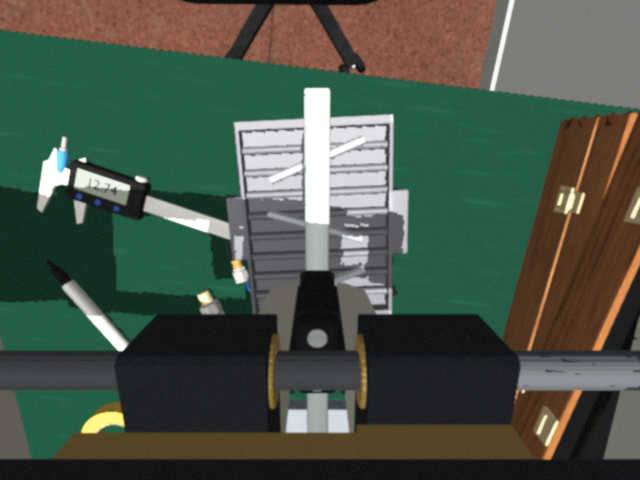

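```bash
python3 - <<'E'
from h import *
c=dict(np.load("pics/w2.npz"))
P=[ray(c,p,.032) for p in((235,123),(393,115))];print(P,np.linalg.norm(P[0]-P[1]))
t=np.array([.5298,.0714]);th=.156;R=np.array([[np.cos(th),-np.sin(th)],[np.sin(th),np.cos(th)]])
for q in P:print(R.T@(q[:2]-t))
B=[ray(c,p,.1977-.0457+.036) for p in((305,90),(329,90))];print("bar end",B)
Rb=Ro.from_euler('z',.1142).as_matrix()[:2,:2]
for q in B:print(Rb.T@(q[:2]-np.array([.5309,.0698])))
E
python3 -m inch '[[1,-0.0011,0.0016,-0.06,0.042],[1,-0.0011,0.0016,-0.1,0.042],[1,-0.0011,0.0016,-0.1,0.042],[1,-0.0011,0.0016,-0.1,0.042]]'
python3 -c "
from h import *
from plant import robot
c=wcam(robot,'w3');print(pose(robot.read_state())[0].round(4))"
```

```text
[array([0.45021433, 0.15396914, 0.032     ]), array([0.58456107, 0.17589633, 0.032     ])] 0.13612438388384848
[-0.06579063  0.09393154]
[0.07033147 0.09471928]
bar end [array([0.51541813, 0.16639547, 0.188     ]), array([0.52610589, 0.16761412, 0.188     ])]
[-0.00437378  0.09773046]
[0.00638323 0.09772328]
t: 6.92
tool_pos: [0.5311, 0.0715, 0.1]
orientation: [-1.567, -0.123, 0.127]
force: [-0.2, -0.9, -0.1]
opening: 0.0157
6.925 [0.53111262 0.07148874 0.10001761] 0.1592162933736365 [-0.22065282 -0.85762726 -0.14247922] 0.01565291475704363
[[ 9.874e-01 -8.000e-04 -1.583e-01]
 [ 1.583e-01  1.000e-04  9.874e-01]
 [-7.000e-04 -1.000e+00  3.000e-04]]
```

View pics/w3.png

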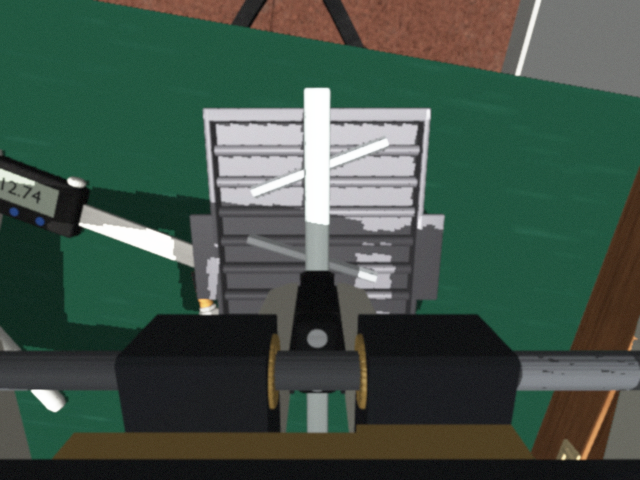

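The bar is centred and square to the tray, with the tines still clear. The wrist view puts the rake about 1.5 mm towards tray -y in the grip, so I'll correct for that and lower.

```bash
python3 -m inch '[[1,-0.0015,0.0012,-0.01,0],[1,-0.0015,0.0012,-0.02,0],[1,-0.0015,0.0012,-0.02,0],[1,-0.0015,0.0012,-0.02,0]]'
python3 -c "
from h import *
from plant import robot
s=robot.read_state();print(pose(s))"
```

```text
t: 7.48
tool_pos: [0.5302, 0.0727, 0.0807]
orientation: [-1.567, -0.124, 0.126]
force: [0.5, -0.3, -2.2]
opening: 0.0159
(array([[ 9.87388495e-01, -1.17215416e-03, -1.58311673e-01],
       [ 1.58311916e-01,  1.17081716e-04,  9.87389145e-01],
       [-1.13883689e-03, -9.99999306e-01,  3.01171111e-04]]), array([0.53021713, 0.07268672, 0.08071938]), np.float64(0.15898087796336274))
```

```bash
python3 -m inch '[[1,-0.0005,0,-0.003,0],[1,-0.0005,0,-0.0065,0],[1,-0.0005,0,-0.0065,0],[1,-0.0005,0,-0.0065,0]]'
python3 -m inch '[[1,0.0074,0.0012,0,-0.003],[1,0.0143,0.0022,0,-0.003],[1,0.0212,0.0033,0,-0.003],[1,0.0282,0.0044,0,-0.003],[1,0.0352,0.0055,0,-0.003],[1,0.0425,0.0066,0,-0.003],[1,0.049,0.0077,0,-0.003],[1,0.0563,0.0088,0,-0.003]]'
python3 -m inch '[[1,0.001,0.0003,0,0],[1,0,0,0.015,0],[1,0,0,0.015,0]]'
python3 -c "
from h import *
from plant import robot
wcam(robot,'w4')
c=robot.read_camera('top');cv2.imwrite('pics/t4.png',cv2.resize(c['color'][165:325,150:410,::-1],None,fx=3,fy=3));"
```

```text
t: 7.98
tool_pos: [0.5297, 0.0727, 0.0742]
orientation: [-1.567, -0.124, 0.126]
force: [-0.0, -0.4, -1.9]
opening: 0.0157
t: 8.98
tool_pos: [0.5864, 0.0816, 0.0742]
orientation: [-1.567, -0.122, 0.124]
force: [-0.4, -0.5, -1.0]
opening: 0.0157
t: 9.35
tool_pos: [0.5877, 0.0816, 0.0914]
orientation: [-1.567, -0.124, 0.121]
force: [0.8, -0.9, -0.7]
opening: 0.0159
9.35 [0.58768882 0.08160745 0.09143178] 0.15600637027561332 [ 0.84318619 -0.93325509 -0.72324356] 0.015855209268364142
```

View pics/w4.png

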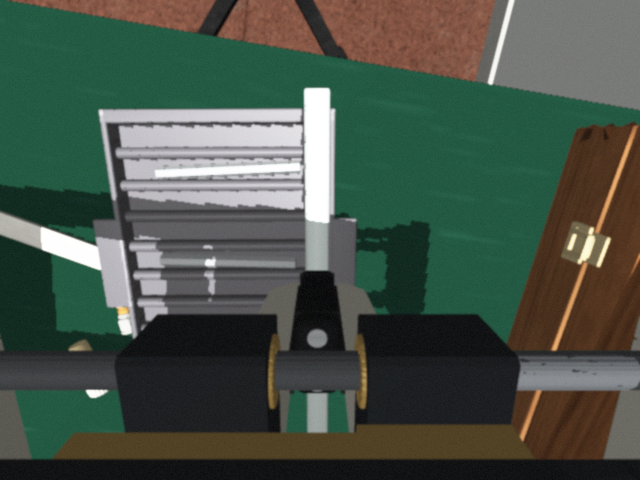

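The first comb worked: the two visible rods at about (225, 170) and (230, 263) lie nearly along their grooves. Next I'll go back to the middle and comb the other way.

```bash
python3 -m inch '[[1,-0.03,-0.0045,0,0],[1,-0.058,-0.0089,0,0],[1,-0.058,-0.0089,0,0],[1,-0.058,-0.0089,-0.009,0],[1,-0.058,-0.0089,-0.0172,0],[1,-0.058,-0.0089,-0.0172,0]]'
python3 -m inch '[[1,-0.0074,-0.0012,0,0],[1,-0.0143,-0.0022,0,0],[1,-0.0212,-0.0033,0,0],[1,-0.0282,-0.0044,0,0],[1,-0.0352,-0.0055,0,0],[1,-0.0425,-0.0066,0,0],[1,-0.049,-0.0077,0,0],[1,-0.0563,-0.0088,0,0]]'
python3 -m inch '[[1,0,0,0,0],[1,0,0,0.03,0],[1,0,0,0.08,0],[1,0,0,0.126,0],[1,0,0,0.126,0]]'
python3 -c "
from h import *
from plant import robot
wcam(robot,'w5')
c=robot.read_camera('scene');cv2.imwrite('pics/s5.png',cv2.resize(c['color'][160:360,160:420,::-1],None,fx=3,fy=3))"
```

```text
t: 10.2
tool_pos: [0.529, 0.0727, 0.072]
orientation: [-1.567, -0.122, 0.123]
force: [-0.5, -0.3, -0.8]
opening: 0.0157
t: 11.2
tool_pos: [0.4723, 0.0639, 0.0721]
orientation: [-1.567, -0.122, 0.123]
force: [-0.2, 0.3, -2.1]
opening: 0.0155
t: 11.82
tool_pos: [0.4753, 0.064, 0.203]
orientation: [-1.567, -0.129, 0.116]
force: [0.3, -0.1, -1.8]
opening: 0.0158
11.825 [0.4752741  0.06395191 0.20296727] 0.15593617501649512 [ 0.25495797 -0.14397209 -1.76202216] 0.015802631912930177
```

View pics/s5.png

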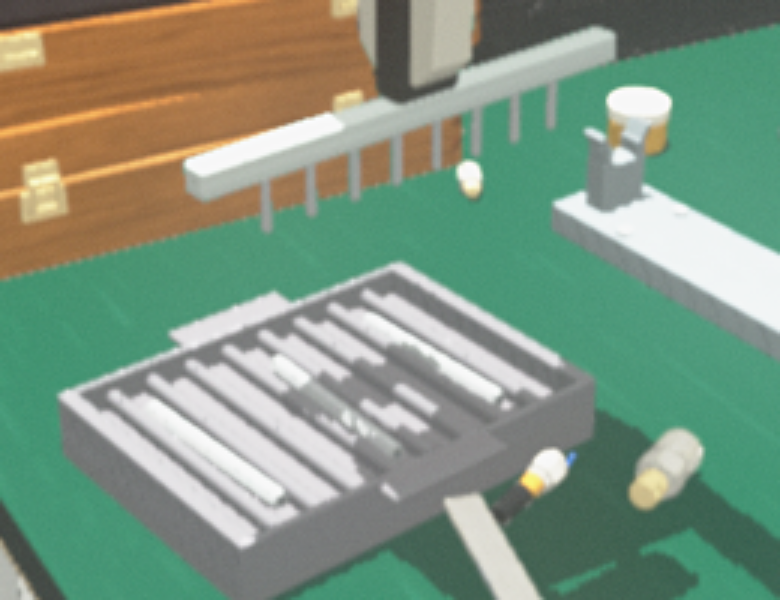

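All three rods appear to lie in grooves. I'll carry the rake to above the stand and check the tray from the top camera.

```bash
python3 -m inch '[[1,0.07,0,0,1.526],[1,0.07,0,0,1.526],[1,0.07,0,0,1.526],[1,0.07,0,0,1.526],[1,0.07,-0.06,0,1.526],[1,0.07,-0.12,0,1.526],[1,0.07,-0.18,0,1.526],[1,0.0705,-0.232,0,1.526]]'
python3 -m inch '[[1,0,0,0,0],[1,0,0,0,0]]'
python3 -c "
from h import *
from plant import robot
wcam(robot,'w6');print(pose(robot.read_state())[0].round(4))
c=robot.read_camera('top');np.savez('pics/t6.npz',**c);cv2.imwrite('pics/t6.png',cv2.resize(c['color'][165:325,180:440,::-1],None,fx=3,fy=3,interpolation=cv2.INTER_CUBIC))"
```

```text
t: 12.92
tool_pos: [0.5419, -0.1655, 0.1956]
orientation: [-1.189, -1.232, 1.234]
force: [0.1, -0.0, -1.9]
opening: 0.0161
t: 13.18
tool_pos: [0.5407, -0.1651, 0.1932]
orientation: [-1.187, -1.228, 1.232]
force: [-0.4, -0.2, -0.7]
opening: 0.0158
13.175 [ 0.54070111 -0.16505218  0.19324161] 1.6012979709234112 [-0.37907143 -0.1849484  -0.68244173] 0.01575038266262445
[[-0.0319 -0.0061 -0.9995]
 [ 0.9995  0.0035 -0.0319]
 [ 0.0037 -1.      0.006 ]]
```

View pics/t6.png

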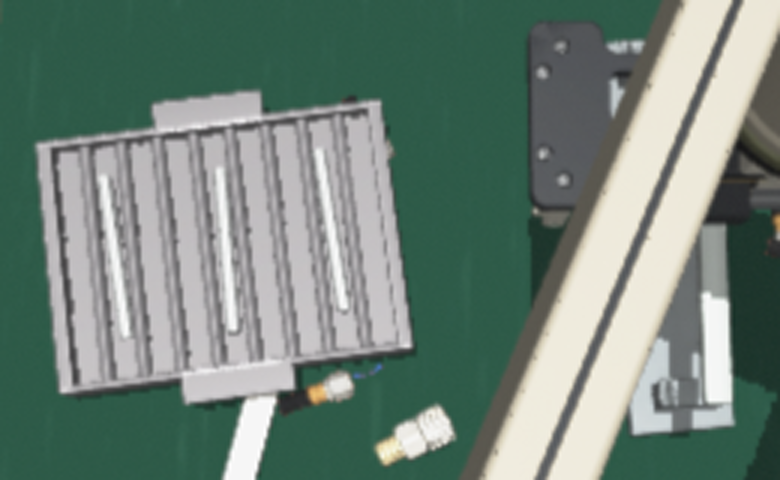

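All three rods are in grooves, within about 0.04 rad of the groove direction. Now I'll align above the stand.

```bash
python3 -m inch '[[1,0.0051,-0.0031,-0.03,0.0806],[1,0.0051,-0.0031,-0.06,0.0806],[1,0.0051,-0.0031,-0.06,0.0806],[1,0.0051,-0.0031,-0.06,0.0806]]'
python3 -c "
from h import *
from plant import robot
wcam(robot,'w7');print(pose(robot.read_state())[0].round(4))"
```

```text
t: 13.78
tool_pos: [0.5472, -0.1665, 0.1355]
orientation: [-1.148, -1.291, 1.293]
force: [0.6, 0.4, -0.9]
opening: 0.0158
13.775 [ 0.54716953 -0.16653868  0.13552867] 1.6852347789727562 [ 0.59716346  0.37757282 -0.92986199] 0.01575777862654836
[[-0.114  -0.0032 -0.9935]
 [ 0.9935  0.0017 -0.114 ]
 [ 0.002  -1.      0.003 ]]
```

View pics/w7.png

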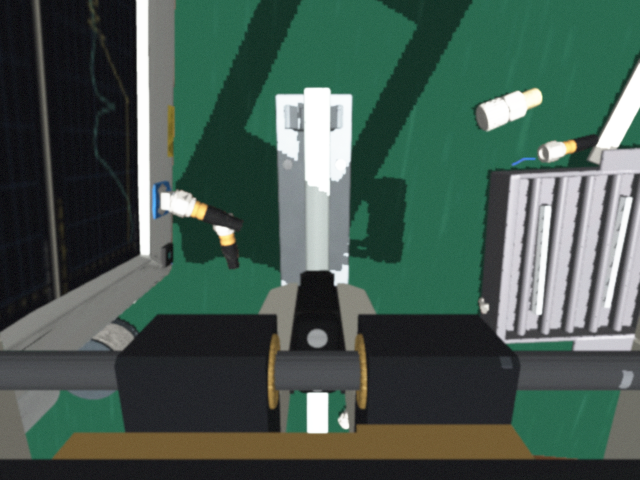

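The bar is centred over the fork notch at (315, 117). I'll lower into the notches.

```bash
python3 -m inch '[[1,-0.0014,-0.0016,-0.01,-0.003],[1,-0.0014,-0.0016,-0.02,-0.003],[1,-0.0014,-0.0016,-0.03,-0.003],[1,-0.0014,-0.0016,-0.03,-0.003]]'
python3 -m inch '[[1,0,0,-0.012,0],[1,0,0,-0.024,0],[1,0,0,-0.034,0],[1,0,0,-0.034,0]]'
python3 -c "
from h import *
from plant import robot
s=robot.read_state();print(pose(s),s['force'])"
```

```text
t: 14.32
tool_pos: [0.5451, -0.1682, 0.1045]
orientation: [-1.148, -1.288, 1.291]
force: [-0.8, -0.8, -0.9]
opening: 0.0162
t: 14.82
tool_pos: [0.5442, -0.1678, 0.069]
orientation: [-1.146, -1.287, 1.291]
force: [0.7, 0.2, -0.6]
opening: 0.0159
(array([[-0.11088595, -0.00809445, -0.99380017],
       [ 0.99382257,  0.00370779, -0.11091865],
       [ 0.00458263, -0.99996037,  0.00763331]]), array([ 0.54418086, -0.16776177,  0.06901199]), np.float64(1.6819119496959332)) [ 0.67605009  0.2136973  -0.62831765]
```

```bash
python3 -m inch '[[1,0.0016,-0.0004,0,0],[1,0.0016,-0.0004,-0.002,0],[1,0.0016,-0.0004,-0.0034,0],[1,0.0016,-0.0004,-0.0034,0],[1,0.0016,-0.0004,-0.0034,0]]'
```

```text
t: 15.45
tool_pos: [0.5458, -0.1682, 0.0657]
orientation: [-1.146, -1.287, 1.291]
force: [0.1, -0.2, -1.0]
opening: 0.0157
```

```bash
python3 -m inch '[[0.5,0,0,0,0],[0.5,0,0,0,0],[-1,0,0,0,0],[-1,0,0,0,0],[-1,0,0,0,0],[-1,0,0,0,0]]'
python3 -m inch '[[-1,0,0,0.03,0],[-1,0,0,0.09,0],[-1,0,0,0.15,0],[-1,0,0,0.2,0],[-1,-0.1,0.1,0.2,0],[-1,-0.14,0.2,0.2,0],[-1,-0.14,0.25,0.2,0],[-1,-0.14,0.3,0.2,0]]'
python3 -m inch '[[-1,-0.1,0.1,0,0],[-1,-0.1,0.2,0,0],[-1,-0.1,0.2,0,0],[-1,-0.1,0.2,0,0]]'
python3 - <<'E'
from plant import robot
import cv2,numpy as np
s=robot.read_camera("scene")["color"][150:350,150:480,::-1];t=robot.read_camera("top")["color"][165:325,180:440,::-1]
a=cv2.resize(s,(495,300));b=cv2.resize(t,(488,300))
cv2.imwrite("pics/fin.png",np.vstack([a[:,:488],b]))
E
```

```text
t: 16.2
tool_pos: [0.5458, -0.1682, 0.0657]
orientation: [-1.146, -1.287, 1.291]
force: [-0.3, 0.4, 1.0]
opening: 0.0587
t: 17.2
tool_pos: [0.4276, 0.0486, 0.2659]
orientation: [-1.147, -1.287, 1.29]
force: [1.8, 1.5, 0.3]
opening: 0.093
t: 17.7
tool_pos: [0.3263, 0.2507, 0.2663]
orientation: [-1.146, -1.289, 1.29]
force: [0.1, -0.4, 0.2]
opening: 0.0928
```

View pics/fin.png

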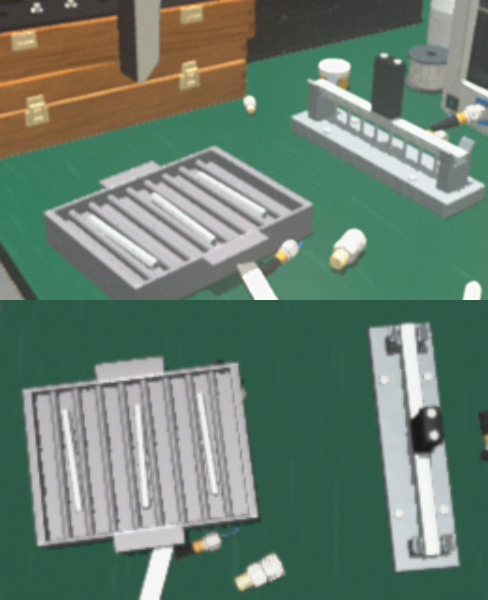

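The final picture shows the rake hanging upright in both forks, handle up. All three rods are in grooves and the gripper is clear.

```bash
python3 -c "
from plant import robot
print(robot.close_job())"
```

```text
the job is handed in; nothing more can be done
None
```

The job is done and handed in at about 18 s of the 58 s allowed. I took the rake from its stand, lowered the tines between the rods at mid-tray and combed to the +x end. I then lifted over the rods, lowered again at mid-tray and combed to the −x end, hung the rake back on its stand and let go.

**Rods:** in the last scene and top pictures, all three rods lie in separate grooves. By eye from pixel positions in the top picture taken just after combing, they are within about 0.04 rad of the groove direction. I did not measure their height; that they are down in the grooves rests on how they look from both cameras.

**Rake:** it hangs handle up with its bar in both forks, released at the same tool pose at which I gripped it. The gripper was open and well clear of everything when I handed in.

**Off plan:**
- **Second comb:** this stroke ran about 2 mm lower than planned, so the tips were roughly 0.4 mm above the crests by my estimate. The force readings after each call stayed at about 2 N or less.
- **First descent:** on the way to the rake, the tool stopped about 4 mm off target. I corrected that before closing the gripper fully on the handle.
- **Unplanned move:** early on I sent two rows I hadn't worked out, in open air on the way to the stand. They touched nothing.

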